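Close up the jar rack and lock its sliding stop

TASK

The jar and the tin stand loosely in the countertop rack. Free the rack's sliding stop by turning its red clamp knob until the bar lies across the rack, slide the stop along until jar and tin stand upright and snug against each other and the wooden end plate, then turn the knob back until its bar lies along the rack again, fully tight, and let go. Leave the garlic, lemon and salt shaker behind the rack where they are.

Things in the scene. Friction and masses are not known exactly. Their poses are not given: they have to be found in the camera images.
- rack: fixed wooden rack, 104 x 350 x 28 mm with a 75 mm high wooden end plate at its +y end; origin at the centre of its underside; its y axis runs along the rack towards the end plate, z up. The bed that things stand on is 12 mm above the origin; side rails 6 mm thick rise 16 mm above the bed and leave 90 mm between them (x from -45 to +45 mm).
- end_face (a point): foot of the end plate's inner face, on the rack's centre line, at bed height (163 mm along +y from the rack's origin); jar and tin end up against this face
- stop_face (a point): foot of the pushing face of the aluminium sliding stop, on the rack's centre line; the face is 84 mm wide, 62 mm high and looks along the rack's +y. The stop's base plate reaches 100 mm behind the face (-y).
- stop (a joint): travel of the sliding stop along the rack's +y, m, 0 (face 230 mm from the end plate) to 0.12. Moves with about 1 N when the clamp is free (plus some 3 to 10 N to push jar and tin along, more once all are snug); clamped, it holds against more than 50 N. When jar and tin are snug the joint reads about 0.086 (face 144 mm from the end plate).
- knob (a joint): angle of the red clamp knob, rad: 0 = fully tight, bar along the rack (parallel to its y axis); 1.571 = fully free, bar across the rack. Turning counter-clockwise seen from above increases it and frees the stop. The clamp bites below about 0.5; torque up to about 0.2 N m; the knob stays where it is left.
- knob_grip (a point): a little above the middle of the red knob's bar, on its vertical turning axis, 70 mm behind the pushing face (-y) and 82 mm above the underside of the rack. The bar is 66 mm long, 16 mm wide and 30 mm high, from 65 to 95 mm above the underside of the rack; it is gripped across its 16 mm width, and turns and travels with the gripper. The point's y axis lies along the bar. Under the bar is a hub 26 mm across from 60.5 to 68.5 mm; the boss of the stop below ends at 48.5 mm.
- jar_mid (a point): centre, half-way up, of a jar with a red lid, 70 mm diameter, 108 mm high, about 0.4 kg, loose on the rack's bed; z is its upright axis. Jar and tin stand in a row in either order between the stop and the end plate.
- tin_mid (a point): centre, half-way up, of a low tin with green label, 75 mm diameter, 58 mm high, about 0.25 kg, loose on the rack's bed; z is its upright axis
- garlic: bystander: garlic bulb 55 mm wide, 56 mm high, behind the rack; origin at its underside
- lemon: bystander: yellow lemon 70 x 50 x 50 mm behind the rack; origin at its underside
- salt_shaker: bystander: glass salt shaker 44 mm wide, 90 mm high, behind the rack; origin at its underside

How it is judged:
On the way, in this order (a step that is already met when the one before it is completed fails the run):
1. the clamp knob is turned free (beyond 1.2 rad) (value of joint knob above 1.2 rad), for 0.1 s.
2. the stop has closed the row up to within 5 mm (value of joint stop above 0.081 m), for 0.2 s.
At the end, for the whole second after the job is handed in: The stop stands within 5 mm of the snug position (joint above 0.081) and at rest, the knob is tight (below 0.25 rad), and jar and tin stand upright (within 0.1 rad) on the rack's bed, between stop and end plate (value of joint stop above 0.081 m and value of joint knob below 0.25 rad and velocity of joint stop below 0.005 m/s and angle between each of jar_mid, tin_mid's own z axis and vertical below 0.1 rad and x of jar_mid in the frame of rack between -0.02 and 0.02 m and x of tin_mid in the frame of rack between -0.02 and 0.02 m and y of jar_mid in the frame of rack between 0 and 0.163 m and y of tin_mid in the frame of rack between 0 and 0.163 m and z of jar_mid in the frame of rack below 0.076 m and z of tin_mid in the frame of rack below 0.051 m); the robot touches nothing.
It fails at once if the jar or the tin is tipped (angle between any of jar_mid, tin_mid's own z axis and vertical above 0.5 rad).
It fails at once if the garlic, lemon or salt shaker is moved by more than 4 cm (distance of any of garlic, lemon, salt_shaker from where it was at the start of the episode above 0.04 m).
It also fails if it takes over 42 s, if anything falls off the work surface, if the arm or the gripper's body presses on something with over 40 N, if the wrist force passes 120 N, or if a joint passes its speed limit or range.

ROBOT

A 7-joint arm with a two-finger parallel gripper is mounted at the origin on a cart in front of the work surface, level with it; the furniture and walls round the work are solid. World frame = base frame: x ahead of the robot, y to its left, z up, the work surface at z = 0. Lengths are in m, angles in rad, forces in N, time in s.
With the tool pointing down it reaches from about 0.4 to 0.85 m from the base axis. Payload 4.5 kg.
Tool frame: the origin (TCP) lies between the finger pads; the fingertips stand r.tip_reach ahead of it and the grasp point (between the pads) lies 11 mm behind it (r.tip_reach is the distance from the TCP to the fingertips, in m); z points along the fingers, y is the line along which they close (so a half turn about z gives the same grasp; the last joint's range is limited). The gripper opens to 88 mm and grips with 3 to 60 N. Pads are 18 mm wide; open, the fingers measure 123 mm over their backs; the gripper's body (75 mm by 187 mm) begins 45 mm behind the grasp point.
Start: joints at [-1.136, 0.689, -0.195, 1.565, 0.157, 0.902, -0.215], TCP at [0.244, 0.575, 0.247] pointing down, gripper open.
Joint ranges: [-3.01, 3.01], [-0.46, 2.08], [-1.47, 1.51], [0.13, 2.56], [-1, 4.14], [0.04, 2.09], [-2.66, 2.66]. Speed limits (rad/s): [2.57, 2.57, 3.14, 3.14, 3.14, 3.14, 3.14].

INTERFACE

Orientations are given as a unit quaternion [x, y, z, w].
In Python, from plant import r, vision, workorder gives the robot as it stands.
- The arm moves only by the tool drive_tool, never from a script. Its argument "targets" is a list of rows, each an object of numbers: "tx", "ty", "tz": the shift along the world's x, y, z in units of 0.03 m (1.0 is 0.03 m); "wx", "wy", "wz": the turn, a rotation vector about the world's x, y, z in units of 60 degrees (1.0 is 60 degrees); "claw": the opening, from -1 (shut) to 1 (fully open). A call has exactly 8 rows; each row shifts and turns the commanded pose from where the row before left it; what a row does not reach is not made up. A row lasts 1/10 s, in which the tool goes at most 50 mm and 8.59 degrees, less where a joint would pass 70% of its speed; a pose out of reach is approached as far as the arm can. A call with a number of a shift or a turn outside -1 to 1 is refused whole. A call with a gripper value outside its range is refused whole. The fingers move at their own pace and stop on an object; "force" is the grip in N (left out, the last holds). Time passes only in rows, so rows that do not move let the fingers close, or fill a call up. It gives the time, the measured TCP pose, the force, the opening and the grip force at its end, in the units of the state.
- r.get_state(): the state, without advancing time (a new reading comes with each control period).
- vision.snapshot(name): name is "scene" or "top"; returns a dict with "image" (480x640x3 uint8, blue, green, red), "range_z" (480x640 float32, m along the optical axis (not along the pixel's ray), 0 where there is no reading), "K" (3x3 intrinsics, pixels), "cam_to_world" (4x4, takes a point from camera to world coordinates). Camera axes: x right, y up, looking along -z (the intrinsics and any distortion apply to the point x, -y, -z); pixel columns grow to the right and rows downward; lengths in m; the calibration is good to about 2 mm. A picture is of the moment at which its call begins.
- workorder.finish_job(): hands the job in; it is judged then, once.
The state is a dict: "clock": time; "q": joint angles; "qd": joint speeds; "joint_torque": joint torques, N m; "tool_pos": TCP position; "eef_rot": TCP orientation; "contact_force": force on the tool from outside, world axes, zero at the start; "moment": the same for the moment, N m; "opening": opening from 0.0 (shut) to 1.0 (fully open); "finger_force": force on a finger pad.
Only numpy, scipy, OpenCV 4.12 (cv2) and the standard library are available. Lean on these libraries where they do the work, as an engineer would, in place of code of your own. Each camera call takes 0.05 s, during which the arm holds its last target. There are 200 camera calls.

## Working session

There is one attempt and no reset: what is moved stays moved. The work goes in short steps, Python scripts to look and compute and a tool call to move; the robot and the scene stay as the last step left them, time stands still between calls to the robot, and variables do not carry over. Pictures are saved under pics/ and viewed, at most 10 in all, crops included, and the job is handed in when it is done.

Besides the shell and the picture viewer there is one more tool, called as name(argument=value, ...) on one line, values as JSON. drive_tool: Moves the arm, as the interface text tells. Its arguments: {"type":"object","properties":{"targets":{"type":"array","items":{"type":"object","properties":{"tx":{"type":"number"},"ty":{"type":"number"},"tz":{"type":"number"},"wx":{"type":"number"},"wy":{"type":"number"},"wz":{"type":"number"},"claw":{"type":"number"}}}},"force":{"type":"number"}},"required":["targets"]}

```bash
mkdir -p pics; cat > h.py <<'E'
import numpy as np, cv2
from plant import r, vision, workorder
def snap(n,f=None):
    s=vision.snapshot(n)
    if f: cv2.imwrite('pics/'+f,s['image'])
    return s
def world(s):
    K=s['K'];d=s['range_z'];v,u=np.mgrid[0:480,0:640]
    p=np.stack([(u-K[0,2])/K[0,0]*d,-(v-K[1,2])/K[1,1]*d,-d],-1)
    return p@s['cam_to_world'][:3,:3].T+s['cam_to_world'][:3,3]
E
python3 - <<'E'
from h import *
for n in('top','scene'):
    s=snap(n,n+'0.png');w=world(s);np.savez(n+'0.npz',w=w,im=s['image'],d=s['range_z'])
    print(n,s['cam_to_world'][:3,3])
st=r.get_state();print(st['clock'],st['tool_pos'],st['eef_rot'],st['opening'],r.tip_reach)
E
```

```text
top [0.40497854 0.00608493 0.93298911]
scene [ 0.05887272 -0.57599715  0.45374473]
0.1 [0.24367115 0.57495563 0.24601781] [ 1.99025077e-01  9.79994074e-01 -7.89147597e-04 -1.04990926e-04] 0.997254956904673 0.008
```

View pics/top0.png

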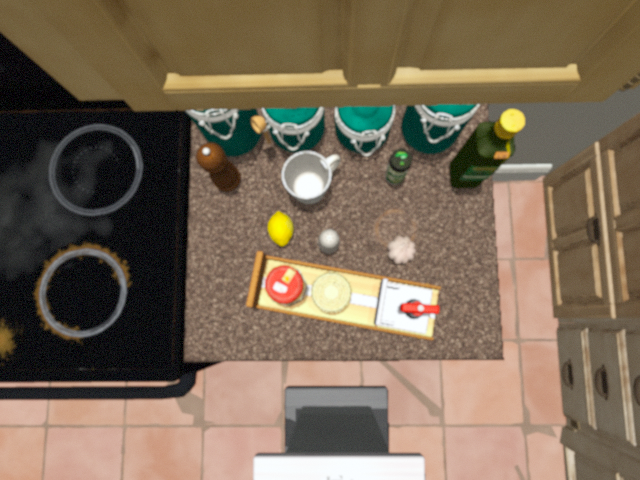

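View pics/scene0.png

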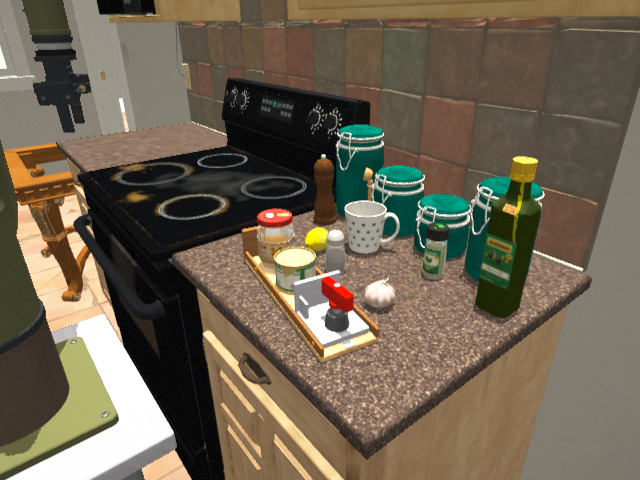

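The top view shows the rack from its end plate at (257,280) to (437,312), with the jar at (284,286), the tin at (331,292) and the red knob bar at (420,309), lying roughly along the rack. The garlic is at (402,250). In the scene view the knob is at (338,294).

```bash
python3 - <<'E'
from h import *
for n,box in(('top',(395,295,445,325)),('scene',(315,275,360,335))):
    z=np.load(n+'0.npz');w,im=z['w'],z['im'].astype(int)
    red=(im[...,2]>130)&(im[...,1]<70)&(im[...,0]<70)
    m=np.zeros(red.shape,bool);m[box[1]:box[3],box[0]:box[2]]=1
    p=w[red&m];p=p[(p[:,2]>.05)&(p[:,2]<.12)]
    t=p[p[:,2]>.085]
    print(n,len(p),p.min(0),p.max(0),'top',len(t))
    rc=cv2.minAreaRect((t[:,:2]*1000).astype(np.float32));print(rc)
z=np.load('top0.npz');w=z['w'];hsv=cv2.cvtColor(z['im'],cv2.COLOR_BGR2HSV)
sub=np.zeros(w.shape[:2],bool);sub[245:345,240:450]=1
c=w[sub]
# rails/bed
b=c[(c[:,2]>.008)&(c[:,2]<.04)&(c[:,0]<.36)]
print('rack',len(b),cv2.minAreaRect((b[:,:2]*1000).astype(np.float32)))
e=c[(c[:,2]>.066)&(c[:,2]<.082)&(c[:,1]>.1)];print('end',len(e),cv2.minAreaRect((e[:,:2]*1000).astype(np.float32)),e.mean(0))
s=c[(c[:,2]>.05)&(c[:,2]<.08)&(c[:,1]<.0)];print(len(s))
j=c[(c[:,2]>.105)];print('jar top',cv2.minAreaRect((j[:,:2]*1000).astype(np.float32)))
g=z['w'][235:265,388:418].reshape(-1,3);g=g[g[:,2]>.015];print('garlic',g.min(0),g.max(0))
print('counter z',np.median(w[320:350,200:230,2]))
E
python3 -c "
import cv2
a=cv2.imread('pics/top0.png')[240:345,240:450]
cv2.imwrite('pics/top0c.png',cv2.resize(a,None,fx=3.8,fy=3.8,interpolation=cv2.INTER_CUBIC))"
```

```text
top 60 [ 0.41361834 -0.17829229  0.05000811] [ 0.4308827  -0.11356093  0.09812178] top 46
((422.27862548828125, -146.02056884765625), (64.71888732910156, 14.284250259399414), 85.5632095336914)
scene 682 [ 0.40861838 -0.18050059  0.06268534] [ 0.43015671 -0.11572555  0.09710095] top 366
((420.64324951171875, -147.9620819091797), (64.99151611328125, 15.54861068725586), 86.14790344238281)
rack 0 ((0.0, 0.0), (0.0, 0.0), 0.0)
end 405 ((480.7998962402344, 136.525634765625), (100.69168853759766, 59.713768005371094), 5.3816237449646) [0.47815059 0.14776985 0.07458656]
859
jar top ((456.2876281738281, 59.47515869140625), (132.03482055664062, 67.07732391357422), 73.07054901123047)
garlic [ 0.40497854 -0.15263939  0.01911571] [0.56377975 0.00608493 0.93298911]
counter z 0.00045611342694318324
```

View pics/top0c.png

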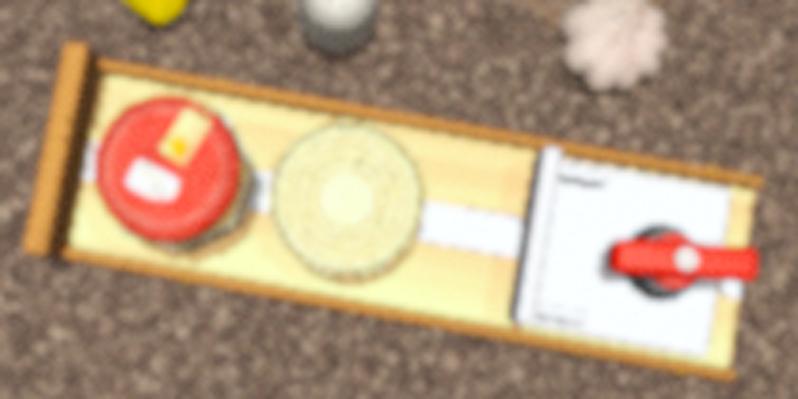

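```bash
python3 - <<'E'
from h import *
z=np.load('top0.npz');w=z['w']
c=w[245:345,240:450].reshape(-1,3)
mr=lambda p:cv2.minAreaRect((p[:,:2]*1000).astype(np.float32))
b=c[(c[:,2]>.007)&(c[:,2]<.034)&(c[:,0]<.55)]
lo=np.hstack([b]);
# keep largest cluster: bin outliers out by component on grid
m=((w[...,2]>.007)&(w[...,2]<.12)).astype(np.uint8);m[:245]=0;m[345:]=0;m[:,:240]=0;m[:,450:]=0
n,l,st,_=cv2.connectedComponentsWithStats(m);k=1+st[1:,4].argmax();print(st[k])
q=w[(l==k)&(w[...,2]<.034)];print('rack',len(q),mr(q))
e=w[(l==k)&(w[...,2]>.07)&(w[...,2]<.08)&(w[...,1]>.15)];print('end',len(e),mr(e))
j=w[(l==k)&(w[...,2]>.115)&(w[...,1]>.05)];print('jar',mr(j),np.median(j[:,2]))
t=w[(l==k)&(w[...,2]>.064)&(w[...,2]<.076)&(w[...,1]>-.1)&(w[...,1]<.14)];print('tin',len(t),mr(t))
s=w[(l==k)&(w[...,2]>.069)&(w[...,2]<.079)&(w[...,1]<-.03)&(w[...,1]>-.1)];print('stop',len(s),mr(s))
E
```

```text
[ 246  250  194   90 9590]
rack 6027 ((447.1803894042969, -21.595932006835938), (341.1203308105469, 104.26541137695312), 79.18412780761719)
end 151 ((464.9424743652344, 154.48858642578125), (11.205084800720215, 72.97797393798828), 85.52879333496094)
jar ((466.561279296875, 90.51644897460938), (65.62064361572266, 65.85205078125), 89.56366729736328) 0.11891842286048182
tin 1527 ((460.22894287109375, 31.083984375), (240.5771484375, 84.805908203125), 76.66768646240234)
stop 218 ((435.31829833984375, -81.03620910644531), (8.196748733520508, 83.2485122680664), 79.37188720703125)
```

drive_tool(targets=[{"tx":0.5,"ty":-1,"wz":-0.125,"claw":1},{"tx":0.5,"ty":-1,"wz":-0.125,"claw":1},{"tx":0.5,"ty":-1,"wz":-0.125,"claw":1},{"tx":0.5,"ty":-1,"wz":-0.125,"claw":1},{"tx":0.5,"ty":-1,"wz":-0.125,"claw":1},{"tx":0.5,"ty":-1,"wz":-0.125,"claw":1},{"tx":0.5,"ty":-1,"wz":-0.125,"claw":1},{"tx":0.5,"ty":-1,"wz":-0.125,"claw":1}])

```text
validation failed for argument at $.ta...
```

drive_tool(targets=[{"tx":0.25,"ty":-1,"wz":-0.02,"claw":1},{"tx":0.25,"ty":-1,"wz":-0.02,"claw":1},{"tx":0.25,"ty":-1,"wz":-0.02,"claw":1},{"tx":0.25,"ty":-1,"wz":-0.02,"claw":1},{"tx":0.25,"ty":-1,"wz":-0.02,"claw":1},{"tx":0.25,"ty":-1,"wz":-0.02,"claw":1},{"tx":0.25,"ty":-1,"wz":-0.02,"claw":1},{"tx":0.25,"ty":-1,"wz":-0.02,"claw":1}])

```text
validation failed for argument at $.ta...
```

drive_tool(targets=[{"ty":-1,"claw":1},{"ty":-1,"claw":1},{"ty":-1,"claw":1},{"ty":-1,"claw":1},{"ty":-1,"claw":1},{"ty":-1,"claw":1},{"ty":-1,"tz":-1,"claw":1},{"ty":-1,"tz":-1,"claw":1}])

```text
validation failed for argument at $.ta...
```

```bash
cat >> h.py <<'E'
from scipy.spatial.transform import Rotation as R
def rep():
    s=r.get_state();M=R.from_quat(s['eef_rot']).as_matrix()
    print('t',s['clock'],'p',np.round(s['tool_pos'],4),'ang',np.degrees(np.arctan2(M[1,1],M[0,1])).round(2),'z',M[:,2].round(3),'F',np.round(s['contact_force'],1),'q',np.round(s['q'],2),'op',round(s['opening'],3),s['finger_force'])
E
python3 -c "
from h import *
rep()"
```

```text
t 0.1 p [0.2437 0.575  0.246 ] ang 67.04 z [-0.001 -0.002 -1.   ] F [ 0.1  1.  -0.2] q [-1.14  0.69 -0.19  1.57  0.16  0.9  -0.22] op 0.997 0.0
```

drive_tool(targets=[{"tx":0.5,"ty":-1.0,"tz":0,"wx":0,"wy":0,"wz":-0.125,"claw":1},{"tx":0.5,"ty":-1.0,"tz":0,"wx":0,"wy":0,"wz":-0.125,"claw":1},{"tx":0.5,"ty":-1.0,"tz":0,"wx":0,"wy":0,"wz":-0.125,"claw":1},{"tx":0.5,"ty":-1.0,"tz":0,"wx":0,"wy":0,"wz":-0.125,"claw":1},{"tx":0.5,"ty":-1.0,"tz":0,"wx":0,"wy":0,"wz":-0.125,"claw":1},{"tx":0.5,"ty":-1.0,"tz":0,"wx":0,"wy":0,"wz":-0.125,"claw":1},{"tx":0.5,"ty":-1.0,"tz":0,"wx":0,"wy":0,"wz":-0.125,"claw":1},{"tx":0.5,"ty":-1.0,"tz":0,"wx":0,"wy":0,"wz":-0.125,"claw":1}])

```text
clock: 0.9
tool_pos: [0.3641, 0.3341, 0.2466]
eef_rot: [0.664, 0.747, -0.0, 0.0]
contact_force: [0.2, 0.5, -0.4]
opening: 0.999
finger_force: 0.0
```

drive_tool(targets=[{"tx":0.25,"ty":-1,"tz":0,"wx":0,"wy":0,"wz":-0.02,"claw":1},{"tx":0.25,"ty":-1,"tz":0,"wx":0,"wy":0,"wz":-0.02,"claw":1},{"tx":0.25,"ty":-1,"tz":0,"wx":0,"wy":0,"wz":-0.02,"claw":1},{"tx":0.25,"ty":-1,"tz":0,"wx":0,"wy":0,"wz":-0.02,"claw":1},{"tx":0.25,"ty":-1,"tz":0,"wx":0,"wy":0,"wz":-0.02,"claw":1},{"tx":0.25,"ty":-1,"tz":0,"wx":0,"wy":0,"wz":-0.02,"claw":1},{"tx":0.25,"ty":-1,"tz":0,"wx":0,"wy":0,"wz":-0.03,"claw":1},{"tx":0.2,"ty":-1,"tz":0,"wx":0,"wy":0,"wz":-0.03,"claw":1}])

```text
clock: 1.7
tool_pos: [0.4225, 0.0943, 0.2466]
eef_rot: [0.73, 0.683, -0.0, -0.0]
contact_force: [0.5, 0.9, -0.2]
opening: 1.001
finger_force: 0.0
```

drive_tool(targets=[{"tx":0,"ty":-1,"tz":0,"wx":0,"wy":0,"wz":0,"claw":1},{"tx":0,"ty":-1,"tz":0,"wx":0,"wy":0,"wz":0,"claw":1},{"tx":0,"ty":-1,"tz":0,"wx":0,"wy":0,"wz":0,"claw":1},{"tx":0,"ty":-1,"tz":0,"wx":0,"wy":0,"wz":0,"claw":1},{"tx":0,"ty":-1,"tz":0,"wx":0,"wy":0,"wz":0,"claw":1},{"tx":0,"ty":-1,"tz":0,"wx":0,"wy":0,"wz":0,"claw":1},{"tx":0,"ty":-1,"tz":-1,"wx":0,"wy":0,"wz":0,"claw":1},{"tx":0,"ty":-1,"tz":-1,"wx":0,"wy":0,"wz":0,"claw":1}])

```text
clock: 2.5
tool_pos: [0.4231, -0.1458, 0.1865]
eef_rot: [0.73, 0.684, 0.001, 0.001]
contact_force: [0.6, -0.9, 0.0]
opening: 1.0
finger_force: 0.0
```

```bash
python3 -c "
from h import *
rep()"
```

```text
t 2.5 p [ 0.4231 -0.1458  0.1865] ang -3.75 z [ 0.003 -0.001 -1.   ] F [ 0.6 -0.9  0. ] q [ 0.21  0.57  0.03  2.16 -0.04  0.41  0.21] op 1.0 0.0
```

drive_tool(targets=[{"tx":-0.05,"ty":-0.03,"tz":-0.5,"wx":0,"wy":0,"wz":0,"claw":0.2},{"tx":0,"ty":0,"tz":-0.5,"wx":0,"wy":0,"wz":0,"claw":0.2},{"tx":0,"ty":0,"tz":-0.5,"wx":0,"wy":0,"wz":0,"claw":0.2},{"tx":0,"ty":0,"tz":-0.5,"wx":0,"wy":0,"wz":0,"claw":0.2},{"tx":0,"ty":0,"tz":-0.5,"wx":0,"wy":0,"wz":0,"claw":0.2},{"tx":0,"ty":0,"tz":-0.5,"wx":0,"wy":0,"wz":0,"claw":0.2},{"tx":0,"ty":0,"tz":-0.5,"wx":0,"wy":0,"wz":0,"claw":0.2},{"tx":0,"ty":0,"tz":0,"wx":0,"wy":0,"wz":0,"claw":0.2}])

```text
clock: 3.3
tool_pos: [0.4201, -0.1451, 0.0803]
eef_rot: [0.73, 0.684, -0.001, -0.001]
contact_force: [-0.3, -0.0, -0.1]
opening: 0.599
finger_force: 0.0
```

```bash
python3 -c "
from h import *
rep()
s=snap('scene')
cv2.imwrite('pics/s1.png',cv2.resize(s['image'][200:380,230:430],None,fx=3,fy=3,interpolation=cv2.INTER_CUBIC))"
```

```text
t 3.3 p [ 0.4201 -0.1451  0.0803] ang -3.75 z [-0.003  0.001 -1.   ] F [-0.3 -0.  -0.1] q [ 0.22  0.8   0.01  2.23 -0.05  0.12  0.21] op 0.599 0.0
```

View pics/s1.png

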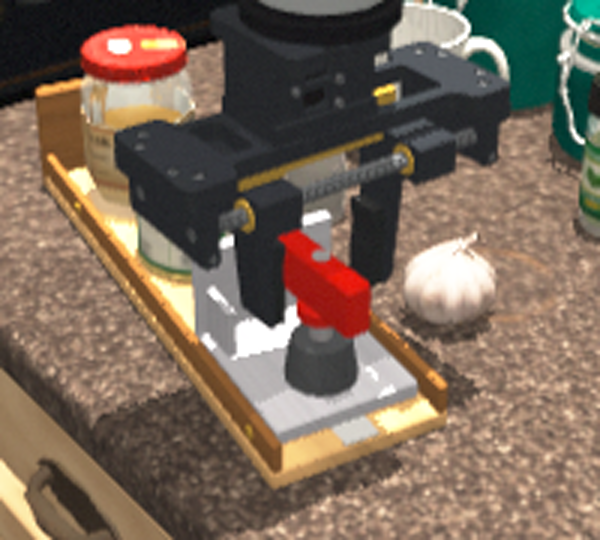

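The fingers straddle the red bar (crop about (325,285)) and clear the hub, the rails and the garlic. I'll close now.

drive_tool(targets=[{"tx":0.03,"ty":-0.06,"tz":0,"wx":0,"wy":0,"wz":0,"claw":-0.3},{"tx":0,"ty":0,"tz":0,"wx":0,"wy":0,"wz":0,"claw":-1},{"tx":0,"ty":0,"tz":0,"wx":0,"wy":0,"wz":0,"claw":-1},{"tx":0,"ty":0,"tz":0,"wx":0,"wy":0,"wz":0,"claw":-1},{"tx":0,"ty":0,"tz":0,"wx":0,"wy":0,"wz":0,"claw":-1},{"tx":0,"ty":0,"tz":0,"wx":0,"wy":0,"wz":0,"claw":-1},{"tx":0,"ty":0,"tz":0,"wx":0,"wy":0,"wz":0,"claw":-1},{"tx":0,"ty":0,"tz":0,"wx":0,"wy":0,"wz":0,"claw":-1}], force=40)

```text
clock: 4.15
tool_pos: [0.4215, -0.1472, 0.082]
eef_rot: [0.73, 0.683, -0.0, -0.0]
contact_force: [-0.7, 1.1, 5.9]
opening: 0.181
finger_force: 40.0
```

```bash
python3 -c "
from h import *
rep()"
```

```text
t 4.15 p [ 0.4215 -0.1472  0.082 ] ang -3.77 z [-0. -0. -1.] F [-0.7  1.1  5.9] q [ 0.23  0.79  0.01  2.22 -0.05  0.12  0.21] op 0.181 40.00118851661682
```

drive_tool(targets=[{"tx":0,"ty":0,"tz":0,"wx":0,"wy":0,"wz":0.1,"claw":-1},{"tx":0,"ty":0,"tz":0,"wx":0,"wy":0,"wz":0.1,"claw":-1},{"tx":0,"ty":0,"tz":0,"wx":0,"wy":0,"wz":0.1,"claw":-1},{"tx":0,"ty":0,"tz":0,"wx":0,"wy":0,"wz":0.1,"claw":-1},{"tx":0,"ty":0,"tz":0,"wx":0,"wy":0,"wz":0.1,"claw":-1},{"tx":0,"ty":0,"tz":0,"wx":0,"wy":0,"wz":0.1,"claw":-1},{"tx":0,"ty":0,"tz":0,"wx":0,"wy":0,"wz":0.1,"claw":-1},{"tx":0,"ty":0,"tz":0,"wx":0,"wy":0,"wz":0.1,"claw":-1}], force=40)

```text
clock: 4.95
tool_pos: [0.4227, -0.1469, 0.0819]
eef_rot: [0.387, 0.922, 0.001, 0.001]
contact_force: [0.8, 1.8, 4.2]
opening: 0.179
finger_force: 40.0
```

drive_tool(targets=[{"tx":0,"ty":0,"tz":0,"wx":0,"wy":0,"wz":0.1,"claw":-1},{"tx":0,"ty":0,"tz":0,"wx":0,"wy":0,"wz":0.1,"claw":-1},{"tx":0,"ty":0,"tz":0,"wx":0,"wy":0,"wz":0.1,"claw":-1},{"tx":0,"ty":0,"tz":0,"wx":0,"wy":0,"wz":0.1,"claw":-1},{"tx":0,"ty":0,"tz":0,"wx":0,"wy":0,"wz":0.1,"claw":-1},{"tx":0,"ty":0,"tz":0,"wx":0,"wy":0,"wz":0.02,"claw":-1},{"tx":0,"ty":0,"tz":0,"wx":0,"wy":0,"wz":0,"claw":-1},{"tx":0,"ty":0,"tz":0,"wx":0,"wy":0,"wz":0,"claw":-1}], force=40)

```text
clock: 5.75
tool_pos: [0.4228, -0.1471, 0.0819]
eef_rot: [0.127, 0.992, 0.0, 0.001]
contact_force: [2.7, -0.9, 3.2]
opening: 0.178
finger_force: 40.0
```

```bash
python3 -c "
from h import *
rep();print(r.get_state()['moment'])
s=snap('scene')
cv2.imwrite('pics/s2.png',cv2.resize(s['image'][200:380,230:430],None,fx=3,fy=3,interpolation=cv2.INTER_CUBIC))"
```

```text
t 5.75 p [ 0.4228 -0.1471  0.0819] ang 75.37 z [ 0.002  0.    -1.   ] F [ 2.7 -0.9  3.2] q [ 0.32  0.79 -0.13  2.22  0.62  0.16  0.92] op 0.178 40.00071097165346
[ 0.14586463 -0.43367656  0.03146637]
```

View pics/s2.png

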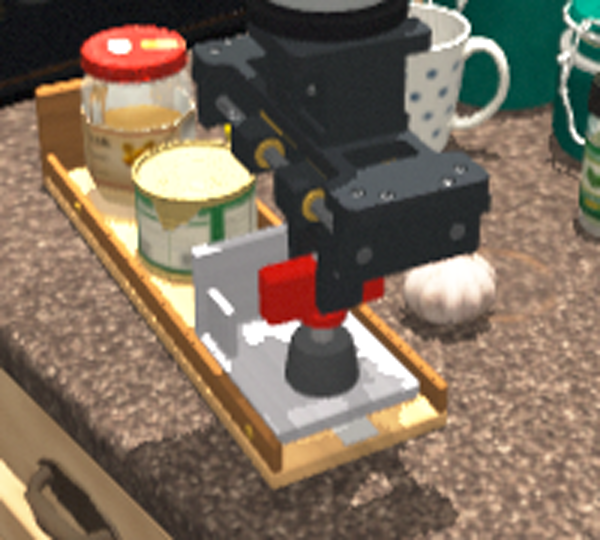

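The bar now lies across the rack, at about 1.50 rad. Next I'll slide the stop.

drive_tool(targets=[{"tx":0.025,"ty":0.131,"tz":0,"wx":0,"wy":0,"wz":0,"claw":-1},{"tx":0.025,"ty":0.131,"tz":0,"wx":0,"wy":0,"wz":0,"claw":-1},{"tx":0.025,"ty":0.131,"tz":0,"wx":0,"wy":0,"wz":0,"claw":-1},{"tx":0.025,"ty":0.131,"tz":0,"wx":0,"wy":0,"wz":0,"claw":-1},{"tx":0.025,"ty":0.131,"tz":0,"wx":0,"wy":0,"wz":0,"claw":-1},{"tx":0.025,"ty":0.131,"tz":0,"wx":0,"wy":0,"wz":0,"claw":-1},{"tx":0.025,"ty":0.131,"tz":0,"wx":0,"wy":0,"wz":0,"claw":-1},{"tx":0.025,"ty":0.131,"tz":0,"wx":0,"wy":0,"wz":0,"claw":-1}], force=40)

```text
clock: 6.6
tool_pos: [0.4288, -0.1155, 0.0819]
eef_rot: [0.127, 0.992, 0.0, 0.001]
contact_force: [4.3, -2.2, 4.9]
opening: 0.181
finger_force: 40.0
```

drive_tool(targets=[{"tx":0.025,"ty":0.131,"tz":0,"wx":0,"wy":0,"wz":0,"claw":-1},{"tx":0.025,"ty":0.131,"tz":0,"wx":0,"wy":0,"wz":0,"claw":-1},{"tx":0.025,"ty":0.131,"tz":0,"wx":0,"wy":0,"wz":0,"claw":-1},{"tx":0.025,"ty":0.131,"tz":0,"wx":0,"wy":0,"wz":0,"claw":-1},{"tx":0.025,"ty":0.131,"tz":0,"wx":0,"wy":0,"wz":0,"claw":-1},{"tx":0.025,"ty":0.131,"tz":0,"wx":0,"wy":0,"wz":0,"claw":-1},{"tx":0.025,"ty":0.131,"tz":0,"wx":0,"wy":0,"wz":0,"claw":-1},{"tx":0.025,"ty":0.131,"tz":0,"wx":0,"wy":0,"wz":0,"claw":-1}], force=40)

```text
clock: 7.4
tool_pos: [0.4346, -0.0849, 0.0819]
eef_rot: [0.127, 0.992, -0.001, 0.001]
contact_force: [5.3, -5.8, 3.8]
opening: 0.176
finger_force: 40.0
```

```bash
python3 -c "
from h import *
rep();print(r.get_state()['moment'])
s=snap('top')
cv2.imwrite('pics/t3.png',cv2.resize(s['image'][240:345,240:450],None,fx=3.5,fy=3.5,interpolation=cv2.INTER_CUBIC))"
```

```text
t 7.4 p [ 0.4346 -0.0849  0.0819] ang 75.37 z [ 0.001 -0.001 -1.   ] F [ 5.3 -5.8  3.8] q [ 0.15  0.79 -0.11  2.23  0.57  0.14  0.83] op 0.176 40.00056579709053
[-1.0607434  -1.10026034 -0.01285458]
```

View pics/t3.png

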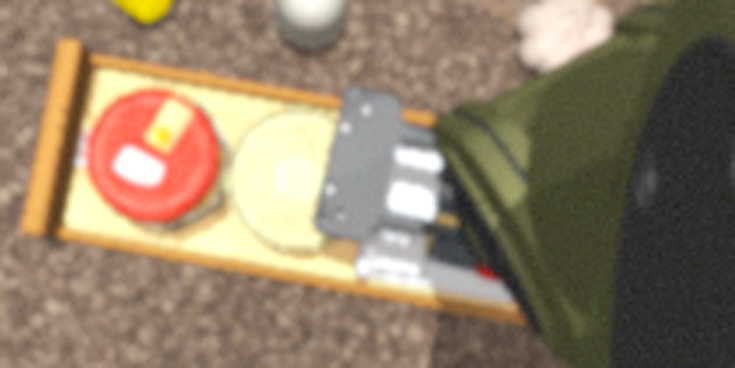

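The stop is pushing the tin (crop about (290,180)) towards the jar (150,155), and a small gap remains.

drive_tool(targets=[{"tx":0.017,"ty":0.082,"tz":0,"wx":0,"wy":0,"wz":0,"claw":-1},{"tx":0.017,"ty":0.082,"tz":0,"wx":0,"wy":0,"wz":0,"claw":-1},{"tx":0.017,"ty":0.082,"tz":0,"wx":0,"wy":0,"wz":0,"claw":-1},{"tx":0.017,"ty":0.082,"tz":0,"wx":0,"wy":0,"wz":0,"claw":-1},{"tx":0.017,"ty":0.082,"tz":0,"wx":0,"wy":0,"wz":0,"claw":-1},{"tx":0.017,"ty":0.082,"tz":0,"wx":0,"wy":0,"wz":0,"claw":-1},{"tx":0.017,"ty":0.082,"tz":0,"wx":0,"wy":0,"wz":0,"claw":-1},{"tx":0,"ty":0,"tz":0,"wx":0,"wy":0,"wz":0,"claw":-1}], force=40)

```text
clock: 8.25
tool_pos: [0.4379, -0.0678, 0.0819]
eef_rot: [0.127, 0.992, -0.001, 0.001]
contact_force: [4.8, -3.6, 3.9]
opening: 0.173
finger_force: 40.0
```

drive_tool(targets=[{"tx":0.01,"ty":0.035,"tz":0,"wx":0,"wy":0,"wz":0,"claw":-1},{"tx":0.007,"ty":0.035,"tz":0,"wx":0,"wy":0,"wz":0,"claw":-1},{"tx":0.007,"ty":0.035,"tz":0,"wx":0,"wy":0,"wz":0,"claw":-1},{"tx":0.007,"ty":0.035,"tz":0,"wx":0,"wy":0,"wz":0,"claw":-1},{"tx":0,"ty":0,"tz":0,"wx":0,"wy":0,"wz":0,"claw":-1},{"tx":0,"ty":0,"tz":0,"wx":0,"wy":0,"wz":0,"claw":-1},{"tx":0,"ty":0,"tz":0,"wx":0,"wy":0,"wz":0,"claw":-1},{"tx":0,"ty":0,"tz":0,"wx":0,"wy":0,"wz":0,"claw":-1}], force=40)

```text
clock: 9.05
tool_pos: [0.438, -0.0669, 0.0819]
eef_rot: [0.129, 0.992, -0.003, -0.0]
contact_force: [4.5, -11.9, 4.5]
opening: 0.173
finger_force: 40.0
```

```bash
python3 -c "
from h import *
rep()
s=snap('top')
cv2.imwrite('pics/t4.png',cv2.resize(s['image'][240:345,240:450],None,fx=3.5,fy=3.5,interpolation=cv2.INTER_CUBIC))"
```

```text
t 9.05 p [ 0.438  -0.0669  0.0819] ang 75.16 z [-0.001 -0.006 -1.   ] F [  4.5 -11.9   4.5] q [ 0.1   0.79 -0.1   2.23  0.55  0.14  0.8 ] op 0.173 40.00051776878536
```

View pics/t4.png

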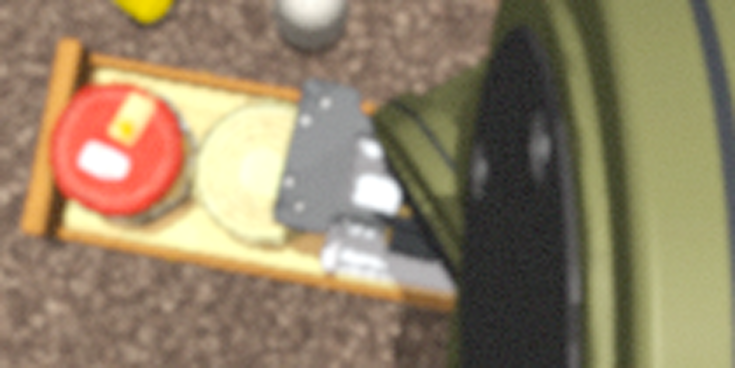

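Jar and tin look closed up against the end plate, and the force has risen. I'll push a little harder to confirm.

drive_tool(targets=[{"tx":0.01,"ty":0.05,"tz":0,"wx":0,"wy":0,"wz":0,"claw":-1},{"tx":0.01,"ty":0.05,"tz":0,"wx":0,"wy":0,"wz":0,"claw":-1},{"tx":0.01,"ty":0.05,"tz":0,"wx":0,"wy":0,"wz":0,"claw":-1},{"tx":0,"ty":0,"tz":0,"wx":0,"wy":0,"wz":0,"claw":-1},{"tx":0,"ty":0,"tz":0,"wx":0,"wy":0,"wz":0,"claw":-1},{"tx":0,"ty":0,"tz":0,"wx":0,"wy":0,"wz":0,"claw":-1},{"tx":0,"ty":0,"tz":0,"wx":0,"wy":0,"wz":0,"claw":-1},{"tx":0,"ty":0,"tz":0,"wx":0,"wy":0,"wz":0,"claw":-1}], force=40)

```text
clock: 9.9
tool_pos: [0.438, -0.0669, 0.0819]
eef_rot: [0.132, 0.991, -0.006, -0.001]
contact_force: [3.9, -21.3, 3.3]
opening: 0.173
finger_force: 40.0
```

```bash
python3 - <<'E'
from h import *
rep()
s=snap('top');w=world(s);u=np.array([np.cos(np.radians(79.3)),np.sin(np.radians(79.3))])
v=np.array([u[1],-u[0]]);o=np.array([.436,-.077])
mr=lambda p:cv2.minAreaRect((p[:,:2]*1000).astype(np.float32))
c=w[250:325,240:345].reshape(-1,3)
j=c[(c[:,2]>.115)&(c[:,2]<.125)&(c[:,1]>.05)];print('jar',mr(j))
def st(w0,ylo,yhi):
    m=(w0[...,2]>.066)&(w0[...,2]<.079);q=w0[m]
    a=(q[:,:2]-o)@u;l=(q[:,:2]-o)@v
    k=(abs(l)<.042)&(a>ylo)&(a<yhi);return a[k],l[k]
# end plate top inner edge and stop-face lip edge, before / after
w0=np.load('top0.npz')['w']
for W,lo,hi in((w0,-.03,.03),(w,.05,.11)):
    for side in(-1,1):
        a,l=st(W,lo,hi);k=(l*side>.028)
        print('stop lip',side,k.sum(),np.percentile(a[k],[2,50,98]).round(4) if k.sum() else '')
a,l=st(w0,.2,.26);print('end',len(a),np.percentile(a,[2,50,98]).round(4))
E
```

```text
t 9.9 p [ 0.438  -0.0669  0.0819] ang 74.86 z [-0.004 -0.012 -1.   ] F [  3.9 -21.3   3.3] q [ 0.1   0.79 -0.09  2.23  0.55  0.15  0.8 ] op 0.173 39.9993439251557
jar ((469.387451171875, 108.90542602539062), (65.35031127929688, 65.52147674560547), 44.62017059326172)
stop lip -1 36 [-0.0078 -0.0037 -0.0001]
stop lip 1 36 [-0.0081 -0.0035 -0.0001]
stop lip -1 49 [0.0722 0.0777 0.1088]
stop lip 1 5 [0.1081 0.1086 0.1099]
end 330 [0.2235 0.2288 0.2354]
```

The stop took 21 N without moving, so the row is snug. Next I'll turn the knob back while keeping a light push on.

drive_tool(targets=[{"tx":-0.02,"ty":-0.1,"tz":0,"wx":0,"wy":0,"wz":-0.1,"claw":-1},{"tx":0,"ty":0,"tz":0,"wx":0,"wy":0,"wz":-0.1,"claw":-1},{"tx":0,"ty":0,"tz":0,"wx":0,"wy":0,"wz":-0.1,"claw":-1},{"tx":0,"ty":0,"tz":0,"wx":0,"wy":0,"wz":-0.1,"claw":-1},{"tx":0,"ty":0,"tz":0,"wx":0,"wy":0,"wz":-0.1,"claw":-1},{"tx":0,"ty":0,"tz":0,"wx":0,"wy":0,"wz":-0.1,"claw":-1},{"tx":0,"ty":0,"tz":0,"wx":0,"wy":0,"wz":-0.1,"claw":-1},{"tx":0,"ty":0,"tz":0,"wx":0,"wy":0,"wz":-0.1,"claw":-1}], force=45)

```text
clock: 10.75
tool_pos: [0.4373, -0.0677, 0.0819]
eef_rot: [0.525, 0.851, -0.004, 0.001]
contact_force: [2.8, -16.8, 3.2]
opening: 0.175
finger_force: 45.0
```

drive_tool(targets=[{"tx":0,"ty":0,"tz":0,"wx":0,"wy":0,"wz":-0.1,"claw":-1},{"tx":0,"ty":0,"tz":0,"wx":0,"wy":0,"wz":-0.1,"claw":-1},{"tx":0,"ty":0,"tz":0,"wx":0,"wy":0,"wz":-0.1,"claw":-1},{"tx":0,"ty":0,"tz":0,"wx":0,"wy":0,"wz":-0.1,"claw":-1},{"tx":0,"ty":0,"tz":0,"wx":0,"wy":0,"wz":-0.1,"claw":-1},{"tx":0,"ty":0,"tz":0,"wx":0,"wy":0,"wz":-0.1,"claw":-1},{"tx":0,"ty":0,"tz":0,"wx":0,"wy":0,"wz":-0.03,"claw":-1},{"tx":0,"ty":0,"tz":0,"wx":0,"wy":0,"wz":0,"claw":-1}], force=45)

```text
clock: 11.55
tool_pos: [0.4365, -0.0676, 0.082]
eef_rot: [0.771, 0.637, -0.003, 0.002]
contact_force: [-0.2, -17.9, 7.6]
opening: 0.179
finger_force: 45.0
```

```bash
python3 -c "
from h import *
rep();print(r.get_state()['moment'])"
```

```text
t 11.55 p [ 0.4365 -0.0676  0.082 ] ang -10.89 z [-0.002 -0.008 -1.   ] F [ -0.2 -17.9   7.6] q [ 0.02  0.79  0.04  2.24 -0.18  0.11  0.04] op 0.179 45.00146605074406
[-3.46808508  0.06289669  0.17113926]
```

drive_tool(targets=[{"tx":0,"ty":0,"tz":0,"wx":0,"wy":0,"wz":-0.03,"claw":-1},{"tx":0,"ty":-0.05,"tz":0,"wx":0,"wy":0,"wz":0,"claw":-1},{"tx":0,"ty":-0.05,"tz":0,"wx":0,"wy":0,"wz":0,"claw":-1},{"tx":0,"ty":-0.05,"tz":0,"wx":0,"wy":0,"wz":0,"claw":-1},{"tx":0,"ty":0,"tz":0,"wx":0,"wy":0,"wz":0,"claw":-1},{"tx":0,"ty":0,"tz":0,"wx":0,"wy":0,"wz":0.03,"claw":-1},{"tx":0,"ty":0,"tz":0,"wx":0,"wy":0,"wz":0,"claw":-1},{"tx":0,"ty":0,"tz":0,"wx":0,"wy":0,"wz":0,"claw":-1}], force=45)

```text
clock: 12.35
tool_pos: [0.4365, -0.0679, 0.082]
eef_rot: [0.769, 0.639, -0.002, 0.0]
contact_force: [-0.7, -6.4, 8.4]
opening: 0.178
finger_force: 45.0
```

```bash
python3 -c "
from h import *
rep();print(r.get_state()['moment'])"
```

```text
t 12.35 p [ 0.4365 -0.0679  0.082 ] ang -10.55 z [-0.003 -0.003 -1.   ] F [-0.7 -6.4  8.4] q [ 0.03  0.79  0.03  2.24 -0.18  0.12  0.04] op 0.178 45.0022092461586
[-1.34871929  0.04184277  0.03101999]
```

Now I'll open the gripper and rise.

drive_tool(targets=[{"tx":0,"ty":-0.05,"tz":0,"wx":0,"wy":0,"wz":0,"claw":-1},{"tx":0,"ty":0,"tz":0,"wx":0,"wy":0,"wz":0,"claw":0.2},{"tx":0,"ty":0,"tz":0,"wx":0,"wy":0,"wz":0,"claw":0.2},{"tx":0,"ty":0,"tz":0,"wx":0,"wy":0,"wz":0,"claw":0.2},{"tx":0,"ty":0,"tz":0,"wx":0,"wy":0,"wz":0,"claw":0.2},{"tx":0,"ty":0,"tz":0.2,"wx":0,"wy":0,"wz":0,"claw":0.2},{"tx":0,"ty":0,"tz":0.5,"wx":0,"wy":0,"wz":0,"claw":0.2},{"tx":0,"ty":0,"tz":1,"wx":0,"wy":0,"wz":0,"claw":0.2}])

```text
clock: 13.15
tool_pos: [0.4374, -0.0672, 0.1324]
eef_rot: [0.768, 0.64, -0.001, -0.001]
contact_force: [0.4, 0.1, 0.1]
opening: 0.599
finger_force: 0.0
```

drive_tool(targets=[{"tx":0,"ty":0,"tz":1,"wx":0,"wy":0,"wz":0,"claw":0.2},{"tx":0,"ty":0,"tz":1,"wx":0,"wy":0,"wz":0,"claw":0.2},{"tx":0,"ty":0,"tz":1,"wx":0,"wy":0,"wz":0,"claw":0.2},{"tx":0,"ty":-1,"tz":0.5,"wx":0,"wy":0,"wz":0,"claw":0.2},{"tx":0,"ty":-1,"tz":0,"wx":0,"wy":0,"wz":0,"claw":0.2},{"tx":0,"ty":-1,"tz":0,"wx":0,"wy":0,"wz":0,"claw":0.2},{"tx":0,"ty":-1,"tz":0,"wx":0,"wy":0,"wz":0,"claw":0.2},{"tx":0,"ty":0,"tz":0,"wx":0,"wy":0,"wz":0,"claw":0.2}])

```text
clock: 13.95
tool_pos: [0.4377, -0.1919, 0.2383]
eef_rot: [0.77, 0.638, -0.001, 0.001]
contact_force: [0.5, -0.3, 0.3]
opening: 0.598
finger_force: 0.0
```

```bash
python3 -c "
from h import *
rep()
s=snap('scene');w=world(s);im=s['image'].astype(int)
m=(im[...,2]>130)&(im[...,1]<70)&(im[...,0]<70)&(w[...,2]>.085)&(w[...,2]<.1)&(w[...,1]<.02)
p=w[m];print(len(p),cv2.minAreaRect((p[:,:2]*1000).astype(np.float32)))
cv2.imwrite('pics/s5.png',cv2.resize(s['image'][180:380,210:430],None,fx=3,fy=3,interpolation=cv2.INTER_CUBIC))"
```

```text
t 13.95 p [ 0.4377 -0.1919  0.2383] ang -10.76 z [ 0.001 -0.003 -1.   ] F [ 0.5 -0.3  0.3] q [ 0.23  0.52  0.13  2.02 -0.1   0.61  0.24] op 0.598 0.0
264 ((435.63885498046875, -69.95179748535156), (62.11802291870117, 15.418437004089355), 79.6927261352539)
```

View pics/s5.png

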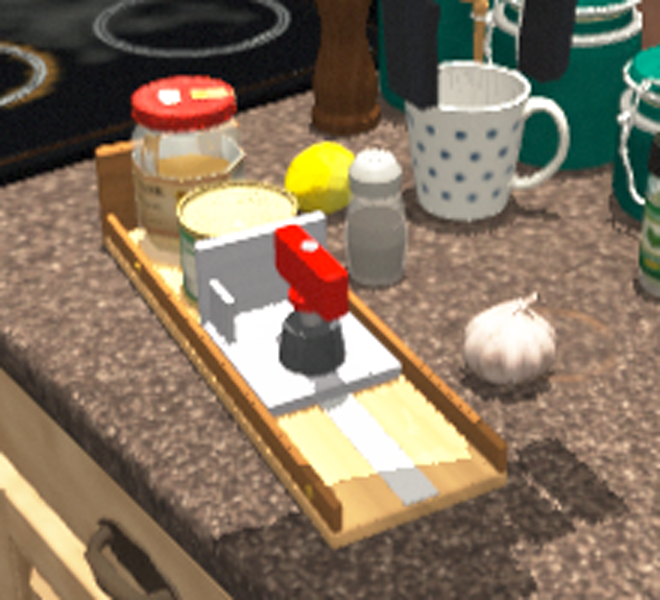

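The knob bar lies along the rack (79.7° against 79.3°). Jar and tin are upright and snug, the bystanders are where they were, and the gripper is clear.

```bash
python3 -c "
from h import *
print(workorder.finish_job())"
```

```text
the job is handed in; nothing more can be done
None
```

The job is handed in at about 14 s of the 42 s allowed: the stop is slid up until jar and tin are snug against the end plate, the knob is turned back tight with its bar along the rack, and the gripper is clear; no verdict was returned.

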